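Sweep the stone offcuts into the scrap tray

ROBOT

A 6-joint arm with a two-finger parallel gripper is mounted at the origin on the work surface. World frame = base frame: x ahead of the robot, y to its left, z up, the work surface at z = 0. Lengths are in m, angles in rad, forces in N, time in s.
With the tool pointing down it reaches from about 0.275 to 0.825 m from the base axis. Payload 4.9 kg.
Tool frame: the origin (TCP) lies midway between the tips of the shut fingers; the grasp point (between the pads) lies 19 mm behind it (grip_point_offset is the distance from the TCP to the grasp point, in m); z points along the fingers, y is the line along which they close (so a half turn about z gives the same grasp; the last joint's range is limited). The gripper opens to 85 mm and grips with 20 to 120 N. Pads are 22 mm wide; open, the fingers measure 114 mm over their backs; the gripper's body (76 mm by 85 mm) begins 54 mm behind the grasp point. The pads swing forward as they close: fully open they stand 13 mm farther back than shut.
Start: joints at [-0.134, 0.326, -0.193, 1.052, 0, 1.437], TCP at [0.55, 0, 0.231] pointing down, gripper open.
Joint ranges: [-2.65, 2.65], [-0.97, 1.79], [-1.3, 1.35], [-1.93, 2.1], [-1.47, 1.37], [-3.14, 3.14]. Speed limits (rad/s): [2.57, 2.57, 3.14, 3.14, 3.14, 3.14].

INTERFACE

Orientations are given as a rotation vector (axis times angle).
In Python, from cell import * gives the robot as it stands. Calls block until the motion is done:
- movep(position, orientation): joint-space move of the TCP to a pose.
- move_l(position, velocity=0.15, rot=None, until_force=None): straight line of the TCP; rot=None keeps the orientation; velocity is the mean speed in m/s. With until_force (N) it stops when the force on the tool has changed by that much, and returns True; else False.
- set_joints(angles): joint-space move.
- let_go() and grab(newtons=None): open the fingers fully, or close them until they stop; newtons is the grip in N (None keeps the last).
- sleep(seconds).
- ik(position, orientation): joint angles nearest the present ones, or None.
- get_state(): the state.
- grab_frame(name): name is "scene" or "side" or "wrist"; returns a dict with "img" (480x640x3 uint8, red, green, blue), "fx", "fy", "cx", "cy" (pixels), "cam_to_world" (4x4, takes a point from camera to world coordinates); the wrist camera has in their place "T_tool_cam" (4x4, takes a point from camera to tool coordinates, whose origin is the TCP and whose axes are the flange's). Camera axes: x right, y down, z forward; pixel columns grow to the right and rows downward; lengths in m; the calibration is good to about 2 mm. The wrist camera is an equidistant fisheye: a pixel r from the principal point sees the ray r / f radians off the axis. A picture is of the moment at which its call begins: read the wrist's pose just before it. There is no depth.
A pose or a line that the arm cannot do raises MotionError and nothing moves.
- sign_off(): hands the job in; it is judged then, once.
Trained networks look in the newest picture that a camera, given by its name, has taken for a name from the list of things; names that differ only in an ending like _2 or _b are one class to them, and where a whole thing is asked for, a point or a joint stands for the part that bears it (a point fixed in the world has none). Each returns a list of dicts, best first, with "score" (0 to 1); they miss things now and then, are a little off and sometimes report something else, mostly with a low value. They report only what shows in the picture. A call takes as long as a camera call.
- spot_in(camera, name): "centre" ([column, row] in pixels, amid what is visible of it).
- silhouettes(camera, name): "mask" (480x640 bool, what is visible of it) and "centre" ([column, row] in pixels, amid what is visible of it).
- tip_of(camera, name): "centre" ([column, row] in pixels: a listed point, or the origin of a listed thing).
The state is a dict: "clock": time; "q": joint angles; "joint_velocities": joint speeds; "tau": joint torques, N m; "position": TCP position; "eef_rot": TCP orientation; "contact_force": force on the tool from outside, world axes, zero at the start; "wrist_torque": the same for the moment, N m; "finger_gap": opening from 0.0 (shut) to 1.0 (fully open); "grasp_force": force on a finger pad.
Only numpy, scipy, OpenCV 4.12 (cv2) and the standard library are available. Lean on these libraries where they do the work, as an engineer would, in place of code of your own. Each camera call takes 0.05 s, during which the arm holds its last target. There are 200 camera calls.

TASK

Clear the trimming bed: with your fingertips, sweep the three pale stone offcuts along the steel plate and over its open end, so that all three drop into the red scrap tray. Only push the offcuts, never lift or carry them, and leave the green dressing stone standing where it is on the plate, along with everything else on the bench.

Things in the scene. Friction and masses are not known exactly. Their poses are not given: they have to be found in the camera images.
- bed: Fixed trimming bed with a dark steel plate. Origin: centre of its underside, on the bench; plate's upper face 60 mm above it. Plate 290 mm along bed x, 310 mm along bed y, 12 mm thick, overhanging the foot by 30 mm at both y ends. Yellow rims 10 mm wide, 10 mm high along both sides (|x| 135 to 145 mm); both ends (y = -155 and +155 mm) are open. Turned up to 9 degrees about the vertical.
- scrap_tray: Fixed red open tray, outside 290 mm (x) by 130 mm (y), 35 mm high, walls and floor about 4 mm. Origin: centre of its underside, on the bench; axes parallel to the bed's. Stands at one open end of the bed, centre 200 mm from the bed's along bed +y or -y (varies), reaching 20 mm under the overhang, so what slides off that end drops into it.
- parts_tray: Fixed blue open tray for finished parts, same size and axes as the scrap tray, under the other open end of the bed. Two polished blanks lie in it; no offcut belongs here.
- offcut_a: Loose pale stone offcut, 30 to 65 g, a block 36 x 24 x 18 mm high lying on the plate. Origin at the centre of its underside, z up.
- offcut_b: Loose pale stone offcut, 30 to 65 g, roughly round with five flat sides, 40 mm across at the foot, 18 mm high, lying on the plate. Origin at the centre of its underside, z up.
- offcut_c: Loose pale stone offcut, 30 to 65 g, an irregular stepped piece about 40 x 25 x 20 mm high lying on the plate. Origin near the middle of its underside, z up.
- dressing_stone: Green square stick standing loose on the plate, 24 x 24 x 45 mm high, 120 g. Origin: centre of its underside. Leave it standing. It and the three offcuts start in any order, one in each of four lanes along bed y, at bed x about -96, -32, 32 and 96 mm (within 6 mm), up to 70 mm from the bed's middle in y, so each offcut has a straight clear way to both ends.
- blank_1: Dark polished stone disc, 48 mm across, 16 mm thick, lying loose in the blue tray. Origin at the centre of its underside. To be left alone.
- blank_2: Second dark polished disc like blank_1, in the blue tray. To be left alone.
- pot: Loose terracotta cup, 72 mm across, 75 mm high, on the bench to the robot's right (-y), clear of the bed. To be left alone.
- bottle: Loose white bottle with a blue cap, 60 mm across, 170 mm high, on the bench to the robot's left (+y), clear of the bed. To be left alone.

How it is judged:
By the outcome, as a careful person would: the job done as asked, in the order asked, and still so for the second after the job is handed in, with the robot touching nothing.
It also fails if it takes over 64 s, if anything falls off the work surface, if the arm or the gripper's body presses on something with over 40 N, if the wrist force passes 120 N, or if a joint passes its speed limit or range.

## Working session

There is one attempt and no reset: what is moved stays moved. The work goes in short steps, each a Python script; the robot and the scene stay as the last script left them, time stands still between calls to the robot, and variables do not carry over. Pictures are saved under pics/ and viewed, at most 10 in all, crops included, and the job is handed in when it is done.

```bash
mkdir -p pics; cat > h.py <<'E'
from cell import *
import numpy as np, cv2
def ray(f,px):
    T=np.array(f["cam_to_world"]); d=np.array([(px[0]-f["cx"])/f["fx"],(px[1]-f["cy"])/f["fy"],1.])
    return T[:3,3],T[:3,:3]@d
def onz(f,px,z):
    o,d=ray(f,px); return o+d*(z-o[2])/d[2]
E
python3 - <<'E'
from h import *
for c in("scene","side"):
    f=grab_frame(c); cv2.imwrite(f"pics/{c}0.png",f["img"][:,:,::-1])
    print(c,np.round(f["cam_to_world"],3).tolist(),f["fx"])
    for n,z in(("bed",0.0),("scrap_tray",0),("parts_tray",0),("offcut_a",.06),("offcut_b",.06),("offcut_c",.06),("dressing_stone",.06),("pot",0),("bottle",0)):
        for r in tip_of(c,n)[:3]: print(n,round(r["score"],2),np.round(r["centre"]),np.round(onz(f,r["centre"],z),3))
print(get_state())
E
```

```text
scene [[-0.626, 0.526, -0.576, 1.124], [0.78, 0.432, -0.453, 0.458], [0.011, -0.733, -0.68, 0.732], [0.0, 0.0, 0.0, 1.0]] 459.13916384607154
bed 0.72 [319. 257.] [ 0.56  -0.009  0.   ]
scrap_tray 0.8 [393. 301.] [0.562 0.189 0.   ]
parts_tray 0.95 [251. 221.] [ 0.568 -0.216  0.   ]
offcut_a 0.63 [268. 251.] [ 0.66  -0.064  0.06 ]
offcut_a 0.62 [367. 230.] [0.472 0.057 0.06 ]
offcut_a 0.57 [306. 220.] [ 0.533 -0.067  0.06 ]
offcut_b 0.63 [268. 251.] [ 0.66  -0.064  0.06 ]
offcut_b 0.62 [367. 230.] [0.472 0.057 0.06 ]
offcut_b 0.57 [306. 220.] [ 0.533 -0.067  0.06 ]
offcut_c 0.63 [268. 251.] [ 0.66  -0.064  0.06 ]
offcut_c 0.62 [367. 230.] [0.472 0.057 0.06 ]
offcut_c 0.57 [306. 220.] [ 0.533 -0.067  0.06 ]
dressing_stone 0.83 [328. 260.] [0.601 0.051 0.06 ]
pot 0.63 [174. 188.] [ 0.602 -0.471  0.   ]
side [[0.952, -0.185, 0.243, 0.292], [-0.305, -0.616, 0.727, -0.755], [0.015, -0.766, -0.643, 0.748], [0.0, 0.0, 0.0, 1.0]] 471.99784290507887
bed 0.8 [321. 270.] [ 0.555 -0.011 -0.   ]
bed 0.41 [319. 271.] [ 0.548 -0.013  0.   ]
scrap_tray 0.91 [300. 221.] [0.56 0.18 0.  ]
scrap_tray 0.6
[... 700 characters left out ...]

{'clock': 1.0, 'q': array([-1.34171856e-01,  3.26191107e-01, -1.92601647e-01,  1.05199814e+00,
       -9.69707205e-06,  1.43657038e+00]), 'joint_velocities': array([-0.00029126,  0.00096377,  0.00147287, -0.00106639,  0.00027024,
        0.0011315 ]), 'tau': array([-5.32633419e-05, -4.43332815e+01,  2.62764555e+01,  9.96980780e-04,
       -1.84290793e-04,  7.27992301e-06]), 'position': array([5.50016978e-01, 2.16686831e-05, 2.31285056e-01]), 'eef_rot': array([ 2.22137418e+00,  2.22149434e+00, -6.94653077e-06]), 'contact_force': array([ 0.07928214,  0.28488417, -0.02189959]), 'wrist_torque': array([-0.03568084,  0.03908244, -0.02189168]), 'grasp_force': 0.0, 'finger_gap': 0.9961939631671646}
```

View pics/scene0.png

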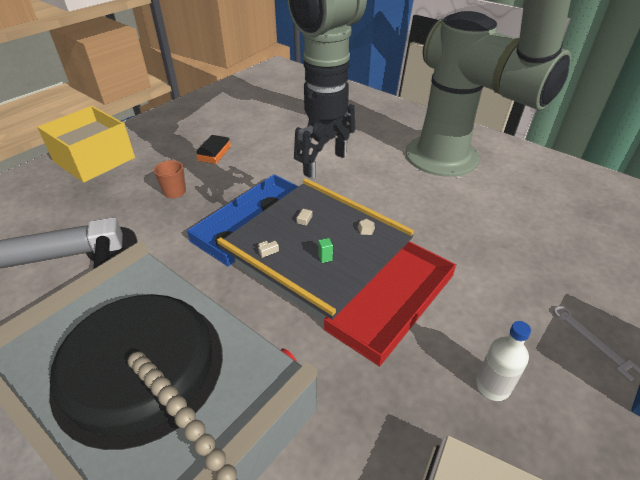

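View pics/side0.png

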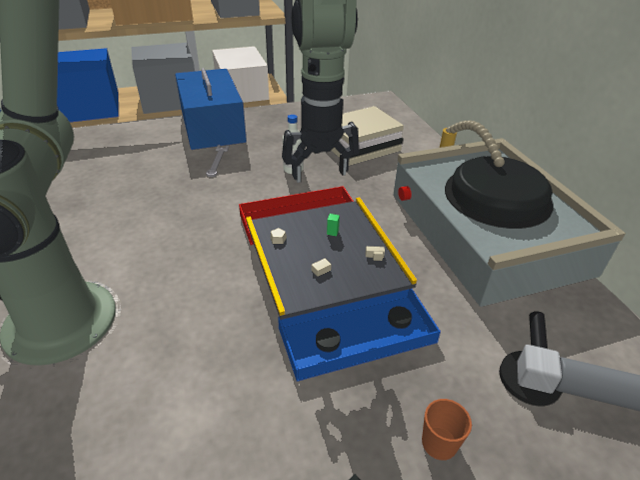

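Both views show the red tray at the +y end. Pentagon b is nearest the robot, then block a, the green stone and stepped c (scene pixels 367,230; 306,220; 328,260; 268,251). Next I'll get the bed yaw from the rims and refine positions with the wrist camera.

```bash
cat >> h.py <<'E'
from scipy.spatial.transform import Rotation as R
def wrist():
    s=get_state(); f=grab_frame("wrist")
    W=np.eye(4); W[:3,:3]=R.from_rotvec(s["eef_rot"]).as_matrix(); W[:3,3]=s["position"]
    f["W"]=W@np.array(f["T_tool_cam"]); return f
def wz(f,px,z):
    u=np.array([px[0]-f["cx"],px[1]-f["cy"]]); r=np.hypot(*u); th=r/f["fx"]
    d=f["W"][:3,:3]@np.array([*(u/max(r,1e-9)*np.sin(th)),np.cos(th)]); o=f["W"][:3,3]
    return o+d*(z-o[2])/d[2]
def report(f,fn,c,z=.06):
    for n in("offcut_a","dressing_stone"):
        for r in tip_of(c,n)[:4]:
            if r["score"]>.3: print(c,n,round(r["score"],2),np.round(r["centre"]),np.round(fn(f,r["centre"],z),3))
def rims(f,fn):
    h=cv2.cvtColor(f["img"],cv2.COLOR_RGB2HSV); m=cv2.inRange(h,(20,150,90),(30,255,255))
    n,l,st,_=cv2.connectedComponentsWithStats(m)
    for i in range(1,n):
        if st[i,4]>250:
            v,u=np.nonzero(l==i); P=np.array([fn(f,p,.068)[:2] for p in zip(u,v)])
            vx,vy,_,_=cv2.fitLine(P.astype(np.float32),cv2.DIST_HUBER,0,.01,.01).ravel()
            t=(P-P.mean(0))@[vx,vy]; c=P.mean(0)+np.array([vx,vy])*(t.min()+t.max())/2
            print("rim",st[i].tolist(),"mid",np.round(c,3),"len",round(np.ptp(t),3),"yaw deg",np.round(np.degrees(np.arctan(-vx/vy)),2))
E
python3 - <<'E'
from h import *
for c in("scene","side"):
    f=grab_frame(c); rims(f,onz)
f=wrist(); cv2.imwrite("pics/w0.png",f["img"][:,:,::-1]); rims(f,wz); report(f,wz,"wrist")
E
```

```text
rim [38, 106, 96, 76, 4026] mid [ 0.667 -0.75 ] len 0.398 yaw deg -17.31
rim [303, 179, 111, 56, 640] mid [ 0.427 -0.012] len 0.311 yaw deg 0.37
rim [217, 237, 119, 79, 934] mid [ 0.705 -0.01 ] len 0.314 yaw deg 0.4
rim [356, 197, 61, 87, 586] mid [ 0.7  -0.01] len 0.319 yaw deg 0.33
rim [246, 216, 39, 100, 608] mid [ 0.421 -0.012] len 0.321 yaw deg 0.51
rim [159, 54, 33, 261, 2928] mid [0.422 0.019] len 0.243 yaw deg 0.35
rim [460, 55, 36, 276, 3017] mid [0.699 0.009] len 0.267 yaw deg 0.55
wrist offcut_a 0.73 [296. 284.] [ 0.531 -0.071  0.06 ]
wrist offcut_a 0.58 [223. 150.] [0.47  0.053 0.06 ]
wrist offcut_a 0.55 [427. 280.] [ 0.656 -0.068  0.06 ]
wrist dressing_stone 0.8 [374. 165.] [0.598 0.039 0.06 ]
wrist dressing_stone 0.36 [400. 356.] [ 0.638 -0.158  0.06 ]
```

View pics/w0.png

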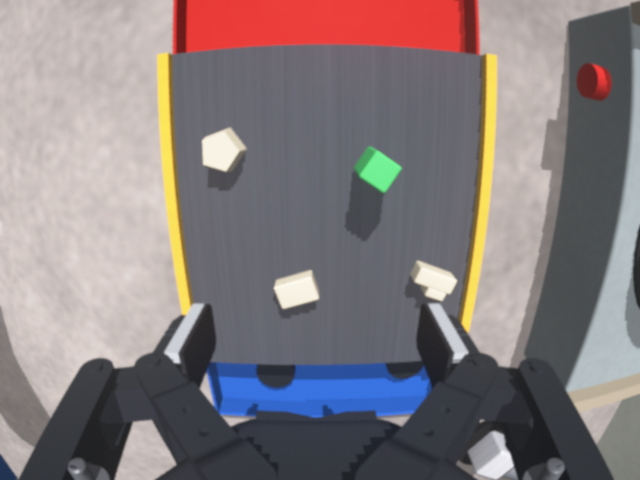

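The wrist view shows all four objects clear of each other: b at (223,150), stone (374,165), a (296,284) and c (427,280). The bed centre is about (0.561, -0.011) with yaw of about 0.4°, so the plate ends at y≈0.144. That fits the given lanes. I'll sweep b first.

```bash
cat >> h.py <<'E'
ROT=np.array([2.2214,2.2214,0])
def sweep(x,y0,y1,up=True):
    move_l([x,y0,.15],.2,rot=ROT); move_l([x,y0,.085],.15)
    print("down hit",move_l([x,y0,.0655],.06,until_force=6),np.round(get_state()["position"],4))
    move_l([x-.007*(y1-y0),y1,.0655],.08)
    print(np.round(get_state()["contact_force"],2))
    if up: move_l([x,y1,.15],.2)
def look(name):
    ims=[]
    for c in("scene","side"):
        f=grab_frame(c); report(f,onz,c)
        i=f["img"][150:390,160:480] if c=="scene" else f["img"][150:390,160:480]
        ims.append(cv2.resize(i,(400,300))[:,:,::-1])
    cv2.imwrite(f"pics/{name}.png",np.hstack(ims)); print(get_state()["clock"])
E
python3 - <<'E'
from h import *
grab(20); sweep(.470,.004,.168); look("b1")
E
```

```text
down hit False [0.4697 0.0041 0.0652]
[-0.76 -0.32 -0.14]
scene offcut_a 0.81 [267. 253.] [ 0.665 -0.061  0.06 ]
scene offcut_a 0.79 [421. 270.] [0.504 0.212 0.06 ]
scene offcut_a 0.61 [306. 218.] [ 0.528 -0.071  0.06 ]
side offcut_a 0.72 [319. 273.] [ 0.526 -0.077  0.06 ]
side offcut_a 0.6 [374. 258.] [ 0.656 -0.069  0.06 ]
side offcut_a 0.41 [261. 218.] [0.452 0.144 0.06 ]
side dressing_stone 0.57 [332. 234.] [0.595 0.038 0.06 ]
6.8667
```

View pics/b1.png

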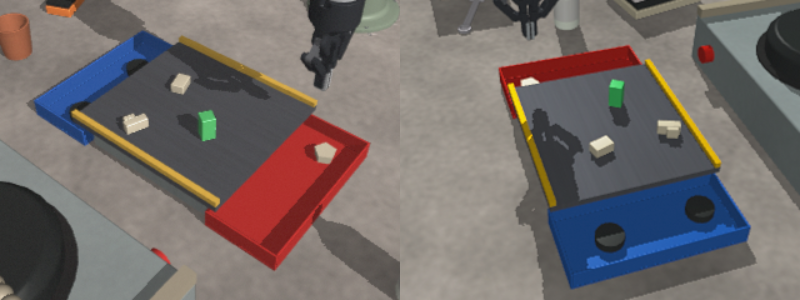

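b lies flat in the red tray (421,270 in the scene picture) and nothing else moved. Next is block a, with a check partway.

```bash
python3 - <<'E'
from h import *
sweep(.530,-.119,.03); look("a1")
E
```

```text
down hit False [ 0.5297 -0.1189  0.0652]
[ 0.13 -0.44  0.25]
scene offcut_a 0.65 [419. 268.] [0.501 0.206 0.06 ]
scene offcut_a 0.51 [266. 253.] [ 0.667 -0.064  0.06 ]
scene dressing_stone 0.55 [329. 259.] [0.596 0.049 0.06 ]
side offcut_a 0.7 [308. 237.] [0.54  0.043 0.06 ]
side offcut_a 0.59 [373. 259.] [ 0.652 -0.069  0.06 ]
side offcut_a 0.55 [262. 216.] [0.456 0.149 0.06 ]
side offcut_a 0.45 [290. 171.] [0.575 0.331 0.06 ]
side dressing_stone 0.62 [327. 233.] [0.585 0.043 0.06 ]
12.4333
```

View pics/a1.png

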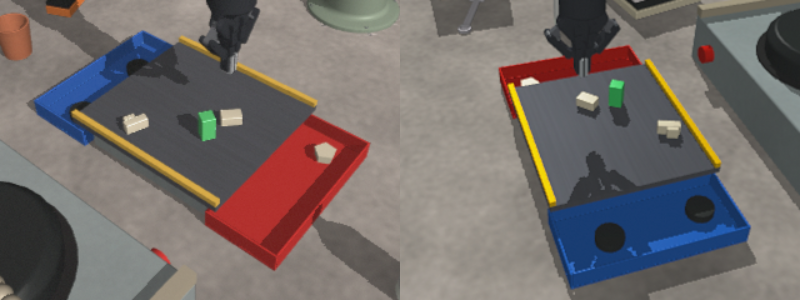

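Block a has turned and drifted toward the stone (side view: a at 308,237, stone at 327,233). I'll look from the wrist before pushing on.

```bash
python3 - <<'E'
from h import *
move_l([.53,-.03,.19],.2); f=wrist(); report(f,wz,"wrist"); rims(f,wz)
cv2.imwrite("pics/w1.png",f["img"][:,:,::-1]); print(get_state()["clock"])
E
```

```text
wrist offcut_a 0.95 [469. 269.] [ 0.658 -0.069  0.06 ]
wrist offcut_a 0.55 [336. 116.] [0.544 0.051 0.06 ]
wrist dressing_stone 0.79 [410. 132.] [0.599 0.041 0.06 ]
rim [161, 5, 44, 355, 4767] mid [ 0.423 -0.008] len 0.296 yaw deg 0.43
rim [489, 17, 51, 345, 4414] mid [ 0.699 -0.011] len 0.308 yaw deg 0.5
13.0917
```

View pics/w1.png

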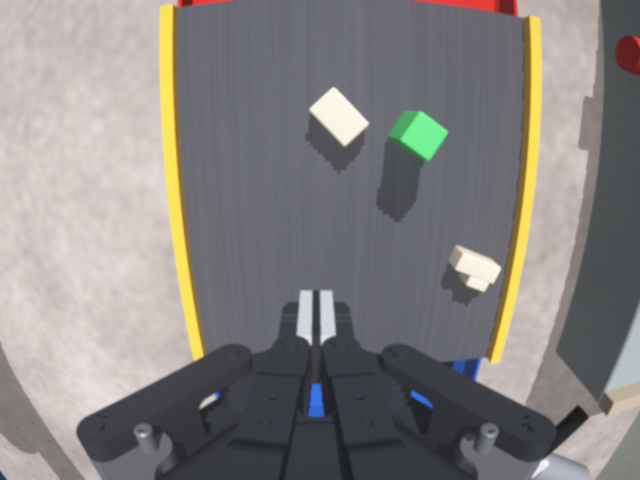

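In the wrist view block a is rotated about 45°, centred at about (0.544, 0.051), with its lower corner at pixel (343,145). It is about 15 mm clear of the stone. Pushing slightly right of its centre will square it up, so I'll do that in a short stroke and look again.

```bash
python3 - <<'E'
from h import *
f=wrist()
for p in((310,110),(343,145),(369,122),(335,88)): print(np.round(wz(f,p,.078),4))
for p in((389,128),(403,110),(448,128)): print("st",np.round(wz(f,p,.105),4))
x=.549
move_l([x,.002,.15],.2); move_l([x,.002,.085],.15); print(move_l([x,.002,.0655],.06,until_force=6))
move_l([x-.004,.062,.0655],.06); move_l([x-.004,.055,.15],.2); move_l([.53,-.01,.19],.2)
f=wrist(); report(f,wz,"wrist"); cv2.imwrite("pics/w2.png",f["img"][:360,100:580,::-1]); print(get_state()["clock"])
E
```

```text
[0.5242 0.0558 0.078 ]
[0.5464 0.0321 0.078 ]
[0.5638 0.0482 0.078 ]
[0.5407 0.0709 0.078 ]
st [0.5724 0.0454 0.105 ]
st [0.5808 0.0568 0.105 ]
st [0.6104 0.0474 0.105 ]
False
wrist offcut_a 0.9 [466. 289.] [ 0.658 -0.068  0.06 ]
wrist offcut_a 0.56 [324.  90.] [0.534 0.09  0.06 ]
wrist dressing_stone 0.92 [408. 158.] [0.597 0.041 0.06 ]
wrist dressing_stone 0.72 [352. 208.] [0.556 0.003 0.06 ]
17.0417
```

View pics/w2.png

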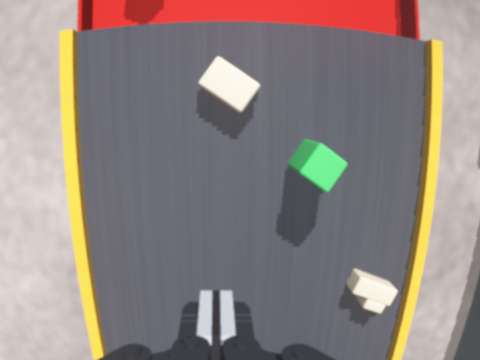

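Block a is now past the stone (about 0.534, 0.090) and squaring up. I'll finish a and then start c.

```bash
python3 - <<'E'
from h import *
sweep(.5375,.042,.17); move_l([.60,-.05,.19],.25)
sweep(.659,-.122,-.03); move_l([.62,-.09,.19],.2)
f=wrist(); report(f,wz,"wrist"); look("c1"); A=cv2.imread("pics/c1.png")[:,:400]
cv2.imwrite("pics/c1.png",np.hstack([A,cv2.resize(f["img"][:,:,::-1],(400,300))]))
E
```

```text
down hit False [0.5371 0.0421 0.0651]
[ 0.38 -0.49  0.61]
down hit False [ 0.6586 -0.122   0.065 ]
[ 0.08 -0.34 -0.78]
wrist offcut_a 0.71 [360. 114.] [ 0.651 -0.008  0.06 ]
wrist dressing_stone 0.94 [282.  45.] [0.595 0.044 0.06 ]
scene offcut_a 0.7 [398. 282.] [0.561 0.195 0.06 ]
scene offcut_a 0.66 [419. 267.] [0.499 0.206 0.06 ]
scene offcut_a 0.51 [288. 264.] [ 0.662 -0.005  0.06 ]
scene dressing_stone 0.52 [327. 261.] [0.605 0.05  0.06 ]
side offcut_a 0.62 [263. 217.] [0.458 0.147 0.06 ]
side offcut_a 0.57 [362. 243.] [ 0.649 -0.012  0.06 ]
side dressing_stone 0.69 [329. 233.] [0.59  0.044 0.06 ]
26.5833
```

View pics/c1.png

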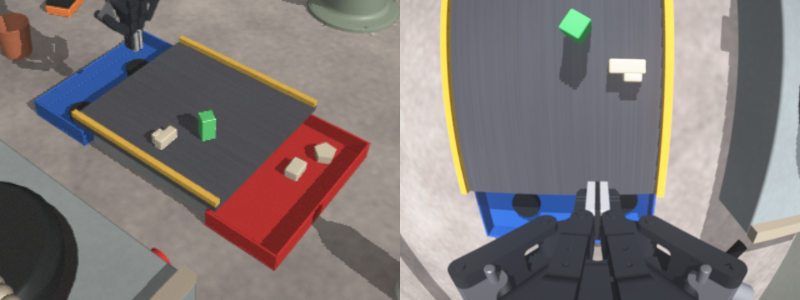

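Both a and b are in the red tray. c is square on the fingers at about (0.651, -0.008) and 15 mm clear of the stone. I'll push it past the stone and check.

```bash
python3 - <<'E'
from h import *
sweep(.655,-.058,.055); move_l([.62,0,.19],.2)
f=wrist(); report(f,wz,"wrist"); cv2.imwrite("pics/c2.png",f["img"][:360,100:580,::-1]); print(get_state()["clock"])
E
```

```text
down hit False [ 0.6546 -0.0579  0.065 ]
[-0.59  0.37  0.16]
wrist offcut_a 0.79 [206.  11.] [0.539 0.164 0.06 ]
wrist offcut_a 0.65 [360. 126.] [0.651 0.073 0.06 ]
wrist dressing_stone 0.88 [287. 169.] [0.598 0.042 0.06 ]
wrist dressing_stone 0.45 [256. 218.] [0.574 0.004 0.06 ]
30.925
```

View pics/c2.png

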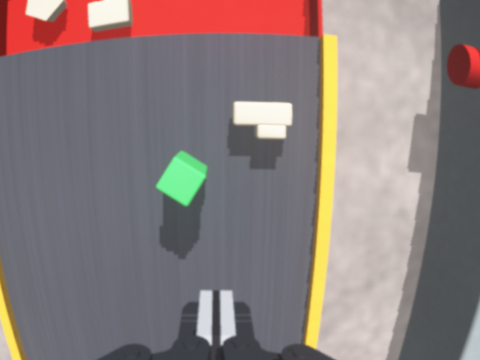

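c is past the stone and square, at (262,118) in the crop, and the stone hasn't moved. I'll finish the sweep and retreat.

```bash
python3 - <<'E'
from h import *
sweep(.655,.03,.172); move_l([.55,0,.25],.25); look("end")
E
```

```text
down hit False [0.6546 0.0301 0.065 ]
[-0.84 -0.04  0.19]
scene offcut_a 0.82 [353. 315.] [0.683 0.173 0.06 ]
scene offcut_a 0.67 [398. 283.] [0.564 0.195 0.06 ]
scene offcut_a 0.55 [416. 268.] [0.506 0.202 0.06 ]
scene dressing_stone 0.83 [327. 258.] [0.598 0.045 0.06 ]
side offcut_a 0.52 [264. 219.] [0.458 0.137 0.06 ]
side dressing_stone 0.77 [329. 233.] [0.59  0.042 0.06 ]
36.2917
```

View pics/end.png

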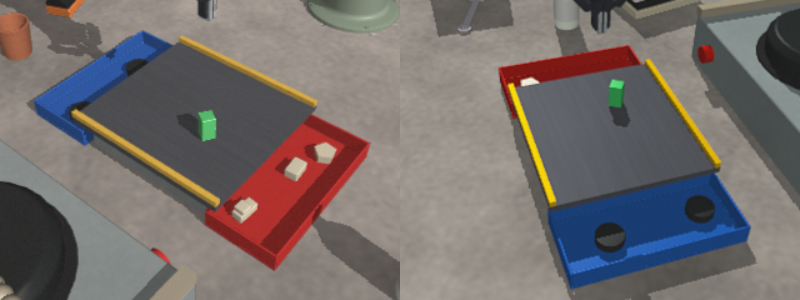

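All three offcuts are in the red tray, the green stone still stands in place, and the blanks haven't moved.

```bash
python3 -c "
from cell import *
print(sign_off())"
```

```text
the job is handed in; nothing more can be done
None
```

All three offcuts were swept into the red scrap tray by pushing only, the green dressing stone is still standing where it was, and the job was handed in at about 36 s of the 64 s limit.

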